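# Seat the keyed mixing rotor in the cream mixer's hub and hold it down

### The arm

A 6-joint arm with a two-finger parallel gripper is mounted at the origin on the work surface. World frame = base frame: x ahead of the robot, y to its left, z up, the work surface at z = 0. Lengths are in mm, angles in rad, forces in N, time in s.
With the tool pointing down it reaches from about 375 to 825 mm from the base axis. Payload 5.5 kg.
Tool frame: the origin (TCP) lies at the very end of the fingers, on their centre line; the grasp point (between the pads) lies 19 mm behind it; z points along the fingers, y is the direction in which the jaws open and shut (so a half turn about z gives the same grasp; the last joint's range is limited). The gripper opens to 85 mm and grips with 20 to 120 N. Pads are 22 mm wide; open, the fingers measure 114 mm over their backs; the gripper's body (76 mm by 85 mm) begins 54 mm behind the grasp point. The pads swing forward as they close: fully open they stand 13 mm farther back than shut.
Start: joints at [1.314, 0.314, -0.047, 1.21, 0, 1.571], TCP at [152.389, 580.321, 231.299] pointing down, gripper open.
Joint ranges: [-2.67, 2.67], [-0.69, 1.73], [-1.03, 1.25], [-2.08, 2.16], [-1.42, 1.45], [-3.14, 3.14]. Speed limits (rad/s): [2.39, 2.39, 3.01, 3.14, 3.14, 3.14].

### API

Orientations are given as a unit quaternion [x, y, z, w].
In Python, from workcell import r gives the robot as it stands.
- The arm moves only by the tool carry_out, never from a script. Its argument "series" is a list of rows, each a list of 5 numbers: the gripper's target within -1 to 1 (shut at 1, half-way at 0, fully open at -1), then the shift along the world's x, y, z in m, then the turn about the world's z in rad. A call has 1 to 12 rows; each row is the pose to reach, as a shift and turn from the pose measured when the call began; what a row does not reach only later rows make up. A row lasts 1/12 s, in which the tool goes at most 41.7 mm and 7.16 degrees, less where a joint would pass 70% of its speed; a pose out of reach is approached as far as the arm can. A call with a gripper value outside its range is refused whole. The fingers move at their own pace and stop on an object; the grip force is fixed at half the most. Time passes only in rows, so rows that repeat a pose let the fingers close. It gives the time, the measured TCP pose, the force and the opening at its end, in the units of the state.
- r.read_state(): the state, without advancing time (a new reading comes with each control period).
- r.get_image(name): name is "side" or "top" or "wrist"; returns (picture, depth): 420x560x3 uint8, blue, green, red; 420x560 float32, mm along the optical axis (not along the pixel's ray), 0 where there is no reading.
- r.camera_info(name): a dict with "fx", "fy", "cx", "cy" (pixels), "rvec" (rotation vector, rad) and "tvec" (3), from world to camera coordinates, as OpenCV has them. Camera axes: x right, y down, z forward; pixel columns grow to the right and rows downward; lengths in mm; the calibration is good to about 2 mm. A picture is of the moment at which its call begins: read the wrist's pose just before it. camera_info takes no time and is no camera call; for the wrist camera it gives the pose at the moment of the call.
- r.finish_job(): hands the job in, once; it reports no verdict.
Trained networks look in the newest picture that a camera, given by its name, has taken for a name from the list of things; names that differ only in an ending like _2 or _b are one class to them, and where a whole thing is asked for, a point or a joint stands for the part that bears it (a point fixed in the world has none). Each returns a list of dicts, best first, with "score" (0 to 1); they miss things now and then, are a little off and sometimes report something else, mostly with a low value. They report only what shows in the picture. A call takes as long as a camera call.
- r.outline_of(label, camera): "region" (420x560 bool, what is visible of it) and "bbox" ([left, top, right, bottom] in pixels, round what is visible of it).
- r.spot_point(label, camera): "location" ([row, column] in pixels: a listed point, or the origin of a listed thing).
The state is a dict: "clock": time; "joints": joint angles; "qd": joint speeds; "tau": joint torques, N m; "tcp_pos": TCP position; "orientation": TCP orientation; "contact_force": force on the tool from outside, world axes, zero at the start; "wrist_torque": the same for the moment, N m; "opening": finger opening in mm.
Only numpy, scipy, OpenCV 4.12 (cv2) and the standard library are available. Lean on these libraries where they do the work, as an engineer would, in place of code of your own. Each camera call takes 0.05 s, during which the arm holds its last target. There are 200 camera calls.

### The job

Turn the black knob on the mixer's drive unit to swing the steel cover well aside from the hub, about a quarter turn. Then take the mixing rotor out of its wooden stand by its grip, put its shaft into the hub, turn it until the key slips into the slot and push it fully home against the ejector spring. Finish while still gripping the rotor and holding it pressed down (the spring lifts it again if let go), and leave the bottles and the jar standing where they are.

Things in the scene. Friction and masses are not known exactly. Their poses are not given: they have to be found in the camera images.
- drive: Flat white drive unit, 170 mm (x) by 250 mm (y), 45 mm high, fixed; origin under its centre, z up. On it stand the hub (axis at y +30 mm) and the cover's pivot post (axis at y -55 mm).
- mouth (a point): Centre of the hub's mouth, 99 mm above the table; axes of the drive unit, not of the slot. Hub: twelve-sided aluminium block 46 mm across, 54 mm high; upright bore 17.6 mm in diameter with one full-depth key slot, 7.6 mm wide, out to 15.2 mm from the axis. The slot points along +x give or take 0.5 rad (differs each run, then fixed; seen from above once the cover is aside).
- ejector (a joint): Travel of the brass spring ejector in the bore, m: 0 = free, its top 24 mm below the mouth; 0.016 = rotor fully home; stop at 0.018. It pushes up with 2 N at first touch, 9.5 N at home.
- knob_grip (a point): Centre of the black knob bar (50 mm long, 14 mm thick, 30 mm high), on the cover's pivot axis, 137 mm above the table, 85 mm from the hub's axis. Axes turn with the cover: y along bar and cover arm, x across the bar, z up. The arm, a 6 mm plate 22 mm wide, has its top 28 mm below this point and ends in a 40 mm disc that lies over the hub's mouth when shut.
- cover (a joint): Angle of knob and cover, rad: about 0 = disc over the hub, 1.6 = stop; grows clockwise seen from above (arm swings from the drive unit's +y to its +x, away from the robot). Stays where it is left; turning takes about 0.06 N m.
- rotor_grip (a point): Centre of the mixing rotor's black grip block (34 mm along x, 20 mm along y, 40 mm high); z up. Below it a 16 mm neck, then a steel disc with low vanes, 50 mm across, 5 mm thick, underside (shoulder) 37 mm below this point. A tongue on the disc, 10 mm wide, out to 38 mm, points to +x straight above the key. About 0.2 kg. Fully home: this point 37 mm above the hub's mouth.
- key_foot (a point): Point on the rotor's axis level with the lower end of its key, 28 mm below the shoulder, 65 mm below the grip's centre; axes of the rotor. Shaft: 16 mm in diameter, 40 mm long below the shoulder, the last 12 mm plain with a tapered foot. Key: on the +x side, 6 mm wide, out to 14 mm from the axis, with a rounded lower end; off the slot it rests on the hub's top face.
- stand: Wooden block 90 x 90 mm, 58 mm high, fixed; origin under its centre, z up. The rotor stands upright in its 32 mm hole, disc on the top face, grip centre 95 mm above the table.
- dropper: Bystander: amber bottle, 34 mm diameter, 95 mm high; origin under its centre.
- jar: Bystander: low jar, 60 mm diameter, 50 mm high; origin under its centre.
- tonic: Bystander: clear bottle, 40 mm diameter, 110 mm high; origin under its centre.

How it is judged:
By the outcome, as a careful person would: the job done as asked, in the order asked, and still so for the second after the job is handed in, while the arm keeps its last pose, push and grip.
It also fails if it takes over 64 s, if anything falls off the work surface, if the arm or the gripper's body presses on something with over 40 N, if the wrist force passes 120 N, or if a joint passes its speed limit or range.

## Working session

There is one attempt and no reset: what is moved stays moved. The work goes in short steps, Python scripts to look and compute and a tool call to move; the robot and the scene stay as the last step left them, time stands still between calls to the robot, and variables do not carry over. Pictures are saved under pics/ and viewed, about 8 in all and at most 12, crops included, and the job is handed in when it is done.

Besides the shell and the picture viewer there is one more tool, called after ">>>" as a command line: name --pt "numbers of a row" for each row, then --argument value for the rest. carry_out: Moves the arm, as the interface text tells. Its arguments: {"type":"object","properties":{"series":{"type":"array","items":{"type":"array","items":{"type":"number"}}}},"required":["series"]}

```bash
mkdir -p pics
cat > h.py <<'E'
import numpy as np, cv2
from workcell import r
def cam(n):
    c=r.camera_info(n); R=cv2.Rodrigues(np.array(c['rvec'],float))[0]; return c,R,np.array(c['tvec'],float).ravel()
def px2w(n,row,col,z=None,depth=None):
    c,R,t=cam(n); d=np.array([(col-c['cx'])/c['fx'],(row-c['cy'])/c['fy'],1.])
    o=-R.T@t; v=R.T@d
    s=depth if depth is not None else (z-o[2])/v[2]
    return o+s*v
def cloud(n,D):
    c,R,t=cam(n); v,u=np.indices(D.shape)
    P=np.stack([(u-c['cx'])/c['fx']*D,(v-c['cy'])/c['fy']*D,D],-1)
    return (P-t)@R
def st():
    s=r.read_state(); print(s['clock'],np.round(s['tcp_pos'],1),np.round(s['orientation'],3),np.round(s['contact_force'],1),round(s['opening'],1),np.round(s['joints'],2)); return s
E
python3 - <<'E'
from h import *
st()
for n in ('top','side'):
    p,d=r.get_image(n); cv2.imwrite(f'pics/{n}0.png',p); np.save(f'{n}0.npy',d)
    for l,z in (('drive',0),('mouth',99),('knob_grip',137),('rotor_grip',95),('stand',0),('dropper',0),('jar',0),('tonic',0)):
        q=r.spot_point(l,n)[:1]
        for a in q: print(n,l,round(a['score'],2),np.round(a['location']),np.round(px2w(n,*a['location'],z=z),1))
E
```

```text
0.0 [152.3 579.8 230.4] [ 0.128  0.992 -0.001 -0.   ] [ 0.1 -0.6 -0.1] 85.1 [ 1.31  0.31 -0.05  1.21 -0.    1.57]
top drive 0.88 [225. 294.] [ 570.6 -114.5    0. ]
top mouth 0.58 [223. 288.] [562.7 -95.9  99. ]
top knob_grip 0.75 [227. 320.] [ 552.1 -170.3  137. ]
top rotor_grip 0.54 [234. 155.] [529. 222.  95.]
top stand 0.66 [234. 164.] [538.7 221.7   0. ]
top dropper 0.47 [191. 145.] [649.8 276.9   0. ]
top jar 0.66 [162. 199.] [730.7 138.9   0. ]
top tonic 0.66 [278. 412.] [ 439.9 -423.6    0. ]
side drive 0.97 [229. 289.] [ 564.8 -127.1    0. ]
side mouth 0.91 [208. 289.] [567.7 -77.   99. ]
side knob_grip 0.81 [177. 295.] [ 553.4 -176.9  137. ]
side rotor_grip 0.83 [293. 302.] [535.4 231.3  95. ]
side stand 0.97 [329. 296.] [541.9 234.5   0. ]
side dropper 0.82 [342. 240.] [653.9 275.    0. ]
side jar 0.77 [297. 211.] [734.6 151.1   0. ]
side tonic 0.86 [183. 331.] [ 433.4 -406.1    0. ]
```

Run:
```python
from h import *
D=np.load('top0.npy'); P=cloud('top',D); p=cv2.imread('pics/top0.png')
def rect(m,name):
    pts=P[m][:,:2].astype(np.float32); q=cv2.minAreaRect(pts); print(name,len(pts),np.round(pts.mean(0),1),[np.round(x,2) for x in q])
X,Y,Z=P[...,0],P[...,1],P[...,2]; ok=D>0
def near(x,y,rr): return ok&(np.hypot(X-x,Y-y)<rr)
rect(near(553,-172,45)&(Z>138)&(Z<160),'knob')
rect(near(560,-110,160)&(Z>38)&(Z<50),'drive top')
rect(near(560,-110,130)&(Z>101)&(Z<116),'cover')
rect(near(532,226,40)&(Z>100)&(Z<125),'grip')
rect(near(532,226,80)&(Z>50)&(Z<60.5),'stand')
rect(near(532,226,60)&(Z>60.5)&(Z<75),'rotor disc')
cv2.imwrite('pics/c0.png',np.hstack([cv2.resize(p[130:330,110:430],(480,300),interpolation=cv2.INTER_CUBIC)]))
cr=np.vstack([cv2.resize(p[170:290,110:370],(780,360),interpolation=3)])
s=cv2.imread('pics/side0.png')[150:350,200:360]
a=cv2.resize(p[140:300,120:360],(480,320),interpolation=3); b=cv2.resize(s,(256,320),interpolation=3)
cv2.imwrite('pics/c1.png',np.hstack([a,b]))
```

```text
knob 136 [ 559.4 -176.2] [array([ 560.1 , -176.14]), array([49.43, 14.16]), np.float64(82.62)]
drive top 5608 [ 564.3 -120.8] [array([ 562.15, -121.34]), array([249.92, 179.68]), np.float64(82.9)]
cover 455 [ 567.3 -116.1] [array([ 568.69, -129.35]), array([118.83,  43.52]), np.float64(87.82)]
grip 136 [537.1 225.1] [array([537.51, 226.09]), array([33.39, 20.8 ]), np.float64(17.39)]
stand 810 [536.  225.1] [array([537.88, 226.64]), array([90.83, 90.8 ]), np.float64(10.75)]
rotor disc 355 [537.5 223.6] [array([537.57, 226.05]), array([89.23, 89.73]), np.float64(11.42)]
```

View pics/c1.png

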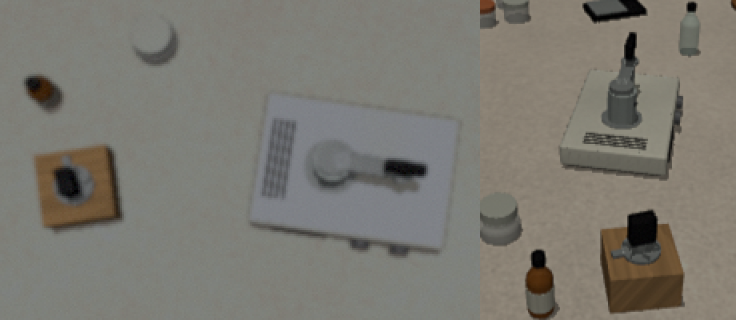

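The top view shows the rotor stand at the left (tongue pointing to +x, a little to +y) and the drive at the right, with the cover shut over the hub. The knob is at about (560, -176), with the bar pointing about 83° toward the hub. I'm moving above the knob.

>>> carry_out --pt "-1 0.025 -0.033 0 0.12" --pt "-1 0.05 -0.066 0 0.24" --pt "-1 0.075 -0.099 0 0.36" --pt "-1 0.1 -0.132 0 0.48" --pt "-1 0.125 -0.165 0 0.6" --pt "-1 0.15 -0.198 0 0.72" --pt "-1 0.175 -0.231 0 0.84" --pt "-1 0.2 -0.264 0 0.96" --pt "-1 0.225 -0.297 0 1.08" --pt "-1 0.25 -0.33 0 1.2" --pt "-1 0.26 -0.365 0 1.3" --pt "-1 0.27 -0.4 0 1.4"

```text
clock: 1.9
tcp_pos: [413.2, 208.2, 231.5]
orientation: [-0.521, 0.854, -0.0, 0.0]
contact_force: [0.7, 0.6, -0.0]
opening: 85.5
```

```bash
python3 -c "
from h import *
s=st(); print(np.round(s['tcp_pos'],1), 'to knob',560-s['tcp_pos'][0],-176-s['tcp_pos'][1])"
```

```text
1.9 [413.2 208.2 231.5] [-0.521  0.854 -0.     0.   ] [ 0.7  0.6 -0. ] 85.5 [ 0.47  0.05 -0.36  1.15 -0.   -0.63]
[413.2 208.2 231.5] to knob 146.81287078528874 -384.1575120473744
```

>>> carry_out --pt "-1 0.015 -0.038 0 0.08" --pt "-1 0.03 -0.077 0 0.16" --pt "-1 0.045 -0.115 0 0.24" --pt "-1 0.06 -0.154 0 0.32" --pt "-1 0.075 -0.192 0 0.35" --pt "-1 0.09 -0.23 0 0.35" --pt "-1 0.105 -0.27 0 0.35" --pt "-1 0.12 -0.308 0 0.35" --pt "-1 0.135 -0.346 0 0.35" --pt "-1 0.147 -0.384 0 0.35" --pt "-1 0.147 -0.384 0 0.35" --pt "-1 0.147 -0.384 0 0.35"

```text
clock: 2.9
tcp_pos: [560.3, -177.8, 230.9]
orientation: [-0.66, 0.751, 0.0, 0.0]
contact_force: [-0.5, -0.1, -0.1]
opening: 85.7
```

```bash
cat > look.py <<'E'
from h import *
import sys
s=st(); p,D=r.get_image('wrist'); cv2.imwrite(f'pics/{sys.argv[1]}.png',p)
P=cloud('wrist',D); X,Y,Z=P[...,0],P[...,1],P[...,2]
def rect(m,name):
    pts=P[m][:,:2].astype(np.float32)
    if len(pts)<20: print(name,'few'); return
    q=cv2.minAreaRect(pts); print(name,len(pts),np.round(pts.mean(0),1),np.round(np.median(P[m][:,2]),1),[np.round(x,2) for x in q])
def near(x,y,rr): return (D>0)&(np.hypot(X-x,Y-y)<rr)
E
python3 - w1 <<'E'
exec(open('look.py').read())
rect(near(560,-176,45)&(Z>142)&(Z<160),'knob')
rect(near(570,-92,30)&(Z>103)&(Z<116),'disc')
for l in('knob_grip','mouth'):
    for a in r.spot_point(l,'wrist')[:1]: print(l,a['score'],a['location'],px2w('wrist',*a['location'],z=137 if l[0]=='k' else 99))
E
```

```text
2.9 [ 560.3 -177.8  230.9] [-0.66   0.751  0.     0.   ] [-0.5 -0.1 -0.1] 85.7 [-0.31  0.29 -0.08  1.2   0.   -1.75]
knob 1335 [ 561.  -177.3] 149.3 [array([ 561.04, -175.59]), array([48.52, 13.91]), np.float64(82.38)]
disc 1749 [572.6 -95.7] 107.7 [array([574.03, -95.86]), array([39.5 , 50.95]), np.float64(8.86)]
knob_grip 0.81 [207.6, 271.0] [ 560.76979318 -174.82489361  137.        ]
mouth 0.59 [281.6, 274.8] [567.7572917  -89.55911408  99.        ]
```

View pics/w1.png

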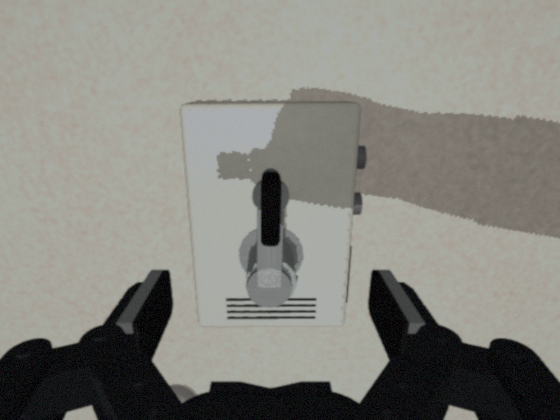

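The wrist view shows the bar at pixel (270, 207), aligned with the jaws. I'll descend and grip.

>>> carry_out --pt "-1 0.0005 0.0015 -0.035 0" --pt "-1 0.0005 0.0015 -0.07 0" --pt "-1 0.0005 0.0015 -0.1 0" --pt "-1 0.0005 0.0015 -0.109 0" --pt "0 0.0005 0.0015 -0.109 0" --pt "1 0.0005 0.0015 -0.109 0" --pt "1 0.0005 0.0015 -0.109 0" --pt "1 0.0005 0.0015 -0.109 0" --pt "1 0.0005 0.0015 -0.109 0" --pt "1 0.0005 0.0015 -0.109 0" --pt "1 0.0005 0.0015 -0.109 0" --pt "1 0.0005 0.0015 -0.109 0"

```text
clock: 4.05
tcp_pos: [560.8, -173.6, 124.0]
orientation: [-0.662, 0.75, -0.0, 0.001]
contact_force: [-1.8, 1.1, 6.4]
opening: 13.0
```

>>> carry_out --pt "1 0 -0.001 0 -0.1" --pt "1 0 -0.002 0 -0.2" --pt "1 0 -0.002 0 -0.3" --pt "1 0 -0.002 0 -0.4" --pt "1 0 -0.002 0 -0.5" --pt "1 0 -0.002 0 -0.6" --pt "1 0 -0.002 0 -0.7" --pt "1 0 -0.002 0 -0.8" --pt "1 0 -0.002 0 -0.9" --pt "1 0 -0.002 0 -1.0" --pt "1 0 -0.002 0 -1.1" --pt "1 0 -0.002 0 -1.2"

```text
clock: 5.05
tcp_pos: [562.4, -175.2, 124.1]
orientation: [-0.121, 0.993, -0.0, 0.002]
contact_force: [5.0, 2.0, -5.9]
opening: 13.3
```

>>> carry_out --pt "1 0 0 0 -0.1" --pt "1 0 0 0 -0.2" --pt "1 0 0 0 -0.3" --pt "1 0 0 0 -0.35" --pt "1 0 0 0 -0.35" --pt "1 0 0 0 -0.35"

```text
clock: 5.55
tcp_pos: [562.5, -175.8, 124.1]
orientation: [0.053, 0.999, -0.001, 0.002]
contact_force: [2.0, -2.8, -3.9]
opening: 13.0
```

>>> carry_out --pt "-1 0 0 0 0" --pt "-1 0 0 0 0" --pt "-1 0 0 0 0" --pt "-1 0 0 0 0" --pt "-1 0 0 0.03 0" --pt "-1 0 0 0.06 0" --pt "-1 0 0.01 0.1 0" --pt "-1 0.002 0.04 0.13 0" --pt "-1 0.005 0.07 0.13 0" --pt "-1 0.008 0.084 0.13 0" --pt "-1 0.008 0.084 0.13 0" --pt "-1 0.008 0.084 0.13 0"

```text
clock: 6.55
tcp_pos: [570.2, -91.2, 253.5]
orientation: [0.052, 0.999, -0.001, 0.001]
contact_force: [0.4, -0.2, -0.6]
opening: 85.3
```

```bash
python3 - w2 <<'E'
exec(open('look.py').read())
rect(near(570,-92,32)&(Z>95)&(Z<103),'hubtop')
rect(near(600,-190,90)&(Z>103)&(Z<116),'arm')
m=near(570,-92,30)&(Z>95)&(Z<103)
c,rad=cv2.minEnclosingCircle(P[m][:,:2].astype(np.float32)); print('hub circle',c,rad)
for a in r.spot_point('mouth','wrist')[:1]: print(a['score'],a['location'],px2w('wrist',*a['location'],z=99))
c,R,t=cam('wrist'); q=cv2.projectPoints(np.array([[570.,-92,99]]),R,t,np.array([[c['fx'],0,c['cx']],[0,c['fy'],c['cy']],[0,0,1.]]),None)[0].ravel(); print(q)
u,v=q.astype(int)
a=cv2.resize(p[max(v-60,0):v+60,max(u-60,0):u+60],(480,480),interpolation=3)
cv2.imwrite('pics/w2c.png',np.hstack([a,cv2.resize(p,(320,480))]))
# hole pixels
np.savez('w2.npz',P=P,D=D)
E
```

```text
6.55 [570.2 -91.2 253.5] [ 0.052  0.999 -0.001  0.001] [ 0.4 -0.2 -0.6] 85.3 [-0.16  0.26 -0.07  1.24 -0.   -0.05]
hubtop 1689 [570.8 -92. ] 97.5 [array([572.36, -92.45]), array([45.88, 46.38]), np.float64(62.89)]
arm 2514 [ 616.7 -179.5] 107.6 [array([ 606.39, -183.46]), array([ 38.84, 118.98]), np.float64(86.76)]
hub circle (572.4170532226562, -92.9982681274414) 24.029504776000977
[271.70219743 181.75880453]
```

View pics/w2c.png

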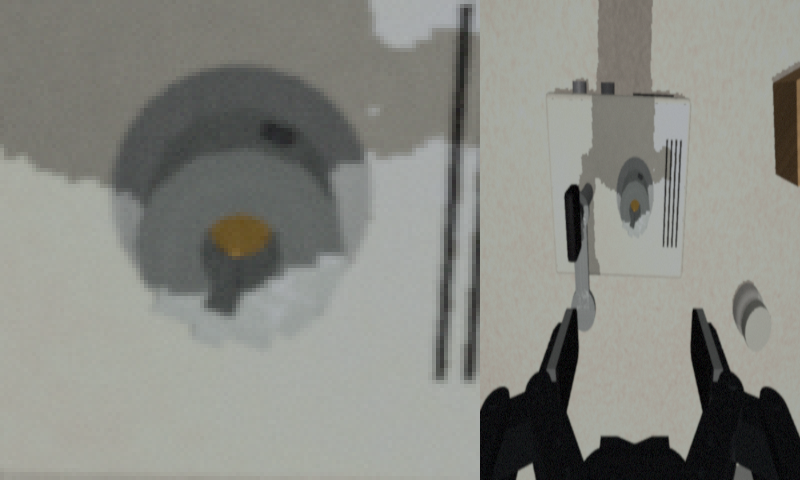

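The cover is aside. The bore with the brass ejector is at about crop (240, 250), and the slot runs down and slightly left, which is +x and a little -y. Next I'll compute the slot angle.

Run:
```python
from h import *
f=np.load('w2.npz'); P,D=f['P'],f['D']
c,R,t=cam('wrist'); v,u=np.indices(D.shape)
o=-R.T@t; ray=np.stack([(u-c['cx'])/c['fx'],(v-c['cy'])/c['fy'],np.ones(D.shape)],-1)@R
zt=97.5; Q=o+ray*((zt-o[2])/ray[...,2])[...,None]
for cx,cy in((572,-92.5),(571.2,-92.2)):
    dx,dy=Q[...,0]-cx,Q[...,1]-cy; rr=np.hypot(dx,dy)
    m=(P[...,2]<94)&(rr<18)
    ms=m&(rr>10)
    print((cx,cy),'hole',m.sum(),'ctr bore',[Q[m&(dx<4)][:,i].min().round(1) for i in(0,1)],[Q[m&(dx<4)][:,i].max().round(1) for i in(0,1)],'slot',ms.sum(),np.rad2deg(np.arctan2(dy[ms].mean(),dx[ms].mean())),'rmax',rr[m].max())
    pts=Q[m]; 
k=m
print(cam('wrist')[2])
ys,xs=np.where(m); 
for row in range(ys.min(),ys.max()+1):
    w=xs[ys==row]; 
    if len(w): print(row,w.min(),w.max(),np.round(Q[row,w.min(),:2],1),np.round(Q[row,w.max(),:2],1))
```

```text
(572, -92.5) hole 332 ctr bore [np.float64(563.4), np.float64(-101.2)] [np.float64(575.9), np.float64(-84.5)] slot 40 -28.32059806543172 rmax 14.87105468731068
(571.2, -92.2) hole 332 ctr bore [np.float64(563.4), np.float64(-101.2)] [np.float64(575.2), np.float64(-84.5)] slot 47 -27.90391862308627 rmax 15.7246210780608
[  32.3863206  -595.85237785  212.93933627]
174 272 272 [563.4 -91. ] [563.4 -91. ]
175 267 274 [563.8 -95.5] [564.5 -89.4]
176 266 277 [564.6 -96.5] [565.7 -86.8]
177 265 278 [565.4 -97.5] [566.7 -86. ]
178 263 278 [566.2 -99.4] [567.6 -86.1]
179 263 279 [567.1 -99.5] [568.6 -85.3]
180 262 280 [ 567.9 -100.5] [569.6 -84.5]
181 262 280 [ 568.8 -100.6] [570.5 -84.6]
182 262 280 [ 569.7 -100.7] [571.4 -84.7]
183 262 280 [ 570.6 -100.8] [572.3 -84.8]
184 262 280 [ 571.6 -100.9] [573.3 -84.9]
185 262 280 [ 572.5 -101. ] [574.2 -85. ]
186 262 280 [ 573.4 -101.1] [575.1 -85.1]
187 262 279 [ 574.3 -101.2] [575.9 -86.1]
188 263 279 [ 575.3 -100.4] [576.9 -86.1]
189 263 278 [ 576.3 -100.5] [577.7 -87.1]
190 265 276 [577.4 -98.8] [578.4 -89. ]
191 264 275 [578.2 -99.8] [579.3 -90. ]
192 264 274 [579.2 -99.9] [580.1 -91. ]
193 264 271 [ 580.1 -100. ] [580.8 -93.8]
194 263 271 [ 581.  -101.1] [581.7 -93.9]
195 263 270 [ 581.9 -101.2] [582.6 -94.9]
196 262 270 [ 582.7 -102.2] [583.5 -95. ]
197 263 269 [ 583.8 -101.4] [584.3 -96. ]
198 267 269 [585.1 -97.9] [585.3 -96.1]
199 268 269 [586.1 -97.1] [586.2 -96.2]
```

>>> carry_out --pt "-1 -0.004 0.04 0 0.1" --pt "-1 -0.008 0.08 0 0.2" --pt "-1 -0.012 0.12 0 0.3" --pt "-1 -0.016 0.16 0 0.41" --pt "-1 -0.02 0.2 -0.01 0.41" --pt "-1 -0.025 0.24 -0.02 0.41" --pt "-1 -0.03 0.28 -0.03 0.41" --pt "-1 -0.033 0.317 -0.04 0.41" --pt "-1 -0.033 0.317 -0.05 0.41" --pt "-1 -0.033 0.317 -0.05 0.41"

```text
clock: 7.48
tcp_pos: [535.3, 224.8, 200.0]
orientation: [-0.152, 0.988, -0.002, -0.001]
contact_force: [-0.6, -0.1, -0.6]
opening: 85.6
```

```bash
python3 - w3 <<'E'
exec(open('look.py').read())
rect(near(537.5,226,35)&(Z>108)&(Z<125),'grip')
rect(near(537.5,226,42)&(Z>60)&(Z<72),'disc')
m=near(537.5,226,45)&(Z>60)&(Z<72)
cx,cy=537.5,226
rr=np.hypot(X-cx,Y-cy); k=m&(rr>29)
print('tongue',k.sum(),np.rad2deg(np.arctan2((Y[k]-cy).mean(),(X[k]-cx).mean())))
E
```

```text
7.4833 [535.3 224.8 200. ] [-0.152  0.988 -0.002 -0.001] [-0.6 -0.1 -0.6] 85.6 [ 0.4   0.29 -0.15  1.13 -0.    0.09]
grip 1271 [539.  225.8] 114.7 [array([540.11, 226.2 ]), array([33.51, 19.89]), np.float64(20.04)]
disc 1515 [535.2 224.8] 63.1 [array([543.81, 225.87]), array([66.21, 59.8 ]), np.float64(11.12)]
tongue 8 -170.72950688831293
```

View pics/w3.png

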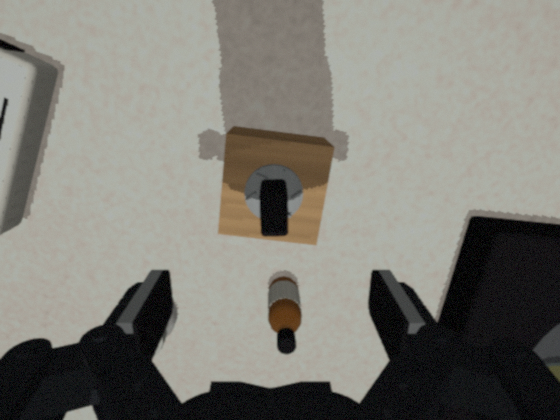

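The grip is centred at pixel (274, 207) and the jaws are aligned to within about 2°. The dropper is clear. I'll descend and grip.

>>> carry_out --pt "-1 0.0042 0.0012 -0.03 0.03" --pt "-1 0.0042 0.0012 -0.065 0.03" --pt "-1 0.0042 0.0012 -0.1 0.03" --pt "-1 0.0042 0.0012 -0.119 0.03" --pt "-1 0.0042 0.0012 -0.119 0.03" --pt "0 0.0042 0.0012 -0.119 0.03" --pt "1 0.0042 0.0012 -0.119 0.03" --pt "1 0.0042 0.0012 -0.119 0.03" --pt "1 0.0042 0.0012 -0.119 0.03" --pt "1 0.0042 0.0012 -0.119 0.03" --pt "1 0.0042 0.0012 -0.119 0.03" --pt "1 0.0042 0.0012 -0.119 0.03"

```text
clock: 8.53
tcp_pos: [541.1, 225.5, 83.7]
orientation: [-0.166, 0.986, -0.002, 0.001]
contact_force: [-0.6, -0.3, 7.6]
opening: 19.4
```

>>> carry_out --pt "1 0 0 0.03 0" --pt "1 0 0 0.06 0" --pt "1 0 0 0.09 0" --pt "1 0 0 0.11 0" --pt "1 0 0 0.13 0" --pt "1 0 0 0.13 0"

```text
clock: 9.03
tcp_pos: [543.2, 226.5, 218.4]
orientation: [-0.166, 0.986, -0.001, 0.004]
contact_force: [1.2, -0.1, -1.0]
opening: 19.1
```

```bash
python3 -c "
from h import *
s=st(); q=s['orientation']; print(np.rad2deg(np.arctan2(q[1]**2-q[0]**2,2*q[0]*q[1])))"
```

```text
9.0333 [543.2 226.5 218.4] [-0.166  0.986 -0.001  0.004] [ 1.2 -0.1 -1. ] 19.1 [ 0.4   0.29 -0.11  1.16 -0.    0.06]
109.13320591402952
```

>>> carry_out --pt "1 0.004 -0.035 0 -0.09" --pt "1 0.008 -0.07 0 -0.18" --pt "1 0.012 -0.105 0 -0.27" --pt "1 0.016 -0.14 0 -0.36" --pt "1 0.019 -0.175 0 -0.45" --pt "1 0.022 -0.21 0 -0.54" --pt "1 0.025 -0.245 0 -0.63" --pt "1 0.028 -0.28 0 -0.72" --pt "1 0.03 -0.305 0 -0.8" --pt "1 0.03 -0.32 -0.01 -0.82" --pt "1 0.03 -0.32 -0.03 -0.82" --pt "1 0.03 -0.32 -0.03 -0.82"

```text
clock: 10.03
tcp_pos: [570.5, -94.3, 184.0]
orientation: [0.242, 0.97, -0.003, 0.0]
contact_force: [-1.0, 0.2, -2.7]
opening: 19.2
```

```bash
python3 - w4 <<'E'
exec(open('look.py').read())
q=s['orientation']; print('rotor yaw by jaw',np.rad2deg(np.arctan2(q[1]**2-q[0]**2,2*q[0]*q[1]))-90)
x,y,z=s['tcp_pos']
for lo,hi in((10,45),(-45,-8)):
    rect(near(x,y,45)&(Z>z+lo)&(Z<z+hi),f'{lo}')
side,D2=r.get_image('side')
for l,zz in(('rotor_grip',z+11),('key_foot',z-54),('mouth',99)):
  for n in('wrist','side'):
    for a in r.spot_point(l,n)[:1]: print(n,l,round(a['score'],2),np.round(a['location'],1),np.round(px2w(n,*a['location'],z=zz),1))
sc=cv2.resize(side[140:240,240:350],(460,420),interpolation=3)
cv2.imwrite('pics/w4c.png',np.hstack([p[100:420,140:440],cv2.resize(sc,(350,320))]))
E
```

```text
10.0333 [570.5 -94.3 184. ] [ 0.242  0.97  -0.003  0.   ] [-1.   0.2 -2.7] 19.2 [-0.16  0.3  -0.18  1.09 -0.01  0.33]
rotor yaw by jaw -27.958310890889436
10 8497 [566.1 -90.4] 215.2 [array([570.18, -93.27]), array([72.21, 34.83]), np.float64(58.3)]
-45 3283 [560.9 -87.9] 163.7 [array([564.23, -89.85]), array([49.82, 35.  ]), np.float64(62.45)]
wrist rotor_grip 0.73 [283.1 271.4] [575.3 -93.6 195. ]
side rotor_grip 0.8 [173.5 289.2] [569.3 -84.9 195. ]
side key_foot 0.9 [193.1 290.9] [ 563.7 -102.1  130. ]
side mouth 0.69 [206.9 288.2] [569.4 -84.3  99. ]
```

View pics/w4c.png

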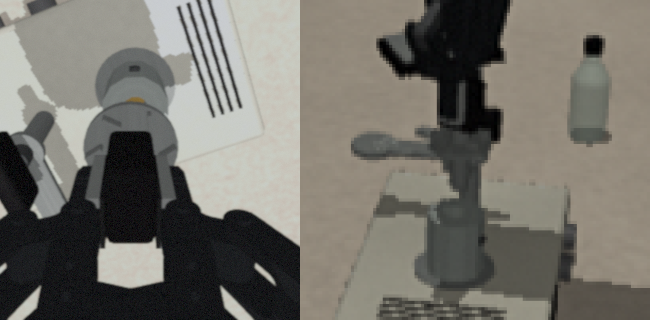

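The wrist crop shows the disc with the bore just past it. The side crop shows the shaft above the hub, the tongue pointing left (+x) and the cover aside. I'll measure the rotor in the hand.

```bash
python3 - w5 <<'E'
exec(open('look.py').read())
x,y,z=s['tcp_pos']; a=np.deg2rad(-27.96); ex=np.array([np.cos(a),np.sin(a)]); ey=np.array([-ex[1],ex[0]])
U=(X-x)*ex[0]+(Y-y)*ex[1]; V=(X-x)*ey[0]+(Y-y)*ey[1]
m=(abs(V)<9)&(abs(U)<30)&(Z>z+22)&(Z<z+40)&(D>0)
print('gripZ',np.percentile(Z[m]-z,[5,50,95]))
m=(abs(V)<8)&(abs(U)<30)&(Z>z+28.5)&(Z<z+35)&(D>0)
print('grip U',np.percentile(U[m],[0.5,1,5,95,99,99.5]),m.sum())
d=(D>0)&(Z>z-23.5)&(Z<z-17)&(np.hypot(U,V)<40)
print('disc U',np.percentile(U[d],[.3,1,5]),'V',np.percentile(V[d],[.5,1,99,99.5]))
from scipy.optimize import least_squares
# outer edge: for each angle farthest point
th=np.arctan2(V[d],U[d]); rr=np.hypot(U[d],V[d]); E=[]
for t0 in np.linspace(-np.pi,np.pi,49):
    k=abs((th-t0+np.pi)%(2*np.pi)-np.pi)<.08
    if k.sum()>8: i=np.argmax(np.where(k,rr,0)); E.append((U[d][i],V[d][i]))
E=np.array(E); E=E[np.hypot(*E.T)>18]
f=least_squares(lambda q:np.hypot(E[:,0]-q[0],E[:,1]-q[1])-25,[0,0],loss='soft_l1'); print('disc centre UV',f.x,len(E),np.abs(f.fun).mean())
# hub
h=near(572,-93,30)&(Z>94)&(Z<101); print('hub seen',h.sum(),X[h].min(),Y[h].min(),Y[h].max())
E
```

```text
10.4333 [573.7 -93.  189.2] [ 0.24   0.971 -0.002  0.004] [-0.2 -0.1 -1.8] 19.0 [-0.16  0.29 -0.17  1.1  -0.01  0.33]
gripZ [25.2792342  29.69260138 30.69519088]
grip U [-16.93264394 -16.65321417 -15.48259125  13.35991019  15.56259623
  15.8097884 ] 3009
disc U [-24.58259785 -24.26146318 -22.46651052] V [-24.12203685 -23.68976272  24.13332888  24.5181025 ]
disc centre UV [0.07148585 0.2573816 ] 32 0.14715753652213182
hub seen 1651 549.2731543063378 -115.0803813613039 -68.63254757678676
```

>>> carry_out --pt "1 -0.0014 0.0003 0 0" --pt "1 -0.0014 0.0003 0 0" --pt "1 -0.0014 0.0003 -0.01 0" --pt "1 -0.0014 0.0003 -0.018 0" --pt "1 -0.0014 0.0003 -0.022 0" --pt "1 -0.0014 0.0003 -0.025 0" --pt "1 -0.0014 0.0003 -0.028 0" --pt "1 -0.0014 0.0003 -0.031 0" --pt "1 -0.0014 0.0003 -0.031 0" --pt "1 -0.0014 0.0003 -0.031 0"

```text
clock: 11.32
tcp_pos: [572.1, -92.7, 157.9]
orientation: [0.24, 0.971, -0.002, 0.004]
contact_force: [0.8, 0.7, -2.3]
opening: 19.0
```

>>> carry_out --pt "1 0 0 -0.002 0" --pt "1 0 0 -0.004 0" --pt "1 0 0 -0.006 0" --pt "1 0 0 -0.008 0" --pt "1 0 0 -0.009 0" --pt "1 0 0 -0.009 0" --pt "1 0 0 -0.009 0"

```text
clock: 11.9
tcp_pos: [572.3, -92.5, 148.8]
orientation: [0.24, 0.971, -0.002, 0.004]
contact_force: [0.8, 2.0, -3.5]
opening: 18.9
```

>>> carry_out --pt "1 0 0 -0.002 0" --pt "1 0 0 -0.004 0" --pt "1 0 0 -0.006 0" --pt "1 0 0 -0.008 0" --pt "1 0 0 -0.009 0" --pt "1 0 0 -0.009 0"

```text
clock: 12.4
tcp_pos: [572.4, -92.5, 139.8]
orientation: [0.24, 0.971, -0.002, 0.004]
contact_force: [0.7, 1.1, -1.0]
opening: 19.1
```

>>> carry_out --pt "1 0 0 -0.003 0" --pt "1 0 0 -0.006 0" --pt "1 0 0 -0.009 0" --pt "1 0 0 -0.011 0" --pt "1 0 0 -0.012 0" --pt "1 0 0 -0.012 0"

```text
clock: 12.9
tcp_pos: [572.6, -92.6, 127.9]
orientation: [0.24, 0.971, -0.002, 0.004]
contact_force: [-1.3, 2.4, 5.5]
opening: 18.7
```

>>> carry_out --pt "1 0 0 -0.001 0" --pt "1 0 0 -0.002 0" --pt "1 0 0 -0.003 0" --pt "1 0 0 -0.004 0" --pt "1 0 0 -0.004 0" --pt "1 0 0 -0.004 0"

```text
clock: 13.4
tcp_pos: [572.8, -92.6, 124.8]
orientation: [0.24, 0.971, -0.002, 0.005]
contact_force: [-3.0, 1.5, 9.3]
opening: 19.1
```

>>> carry_out --pt "1 0 0 -0.001 0" --pt "1 0 0 -0.002 0" --pt "1 0 0 -0.003 0" --pt "1 0 0 -0.003 0" --pt "1 0 0 -0.003 0"

```text
clock: 13.82
tcp_pos: [573.2, -92.8, 124.7]
orientation: [0.24, 0.971, -0.002, 0.006]
contact_force: [-8.3, 2.3, 23.4]
opening: 19.3
```

Hard stop at TCP z 124.7 with 23 N, beyond what the spring alone can give. One last visual check.

```bash
python3 - w6 <<'E'
exec(open('look.py').read())
x,y,z=s['tcp_pos']
m=near(x,y,26)&(Z>z-26)&(Z<z-15); print('disc top z',np.percentile(Z[m],[5,50,95]))
h=near(x,y,30)&(Z>90)&(Z<101); print('hub top px seen',h.sum())
a=np.deg2rad(-28); U=(X-x)*np.cos(a)+(Y-y)*np.sin(a); V=-(X-x)*np.sin(a)+(Y-y)*np.cos(a)
g=(abs(V)<8)&(abs(U)<16)&(Z>z+28)&(Z<z+35)&(D>0); print('grip top z',np.median(Z[g]),'expect ~156')
rect(near(620,-185,90)&(Z>103)&(Z<112)&(Y<-150),'arm')
sd,_=r.get_image('side'); tp,_=r.get_image('top')
for l in('dropper','jar','tonic'):
    for n in('top','side'):
        for q in r.spot_point(l,n)[:1]: print(l,n,round(q['score'],2),np.round(px2w(n,*q['location'],z=0)))
cv2.imwrite('pics/w6c.png',np.hstack([cv2.resize(sd[140:240,240:350],(440,400),interpolation=3),cv2.resize(p[100:420,140:440],(350,400))]))
st()
E
```

```text
13.8167 [573.2 -92.8 124.7] [ 0.24   0.971 -0.002  0.006] [-8.3  2.3 23.4] 19.3 [-0.16  0.33 -0.27  0.95 -0.01  0.33]
disc top z [101.40859867 102.89317438 108.0726103 ]
hub top px seen 353
grip top z 154.74811013467234 expect ~156
arm 1623 [ 573.8 -173.4] 107.8 [array([ 597.65, -181.6 ]), array([ 22.76, 102.24]), np.float64(74.68)]
dropper top 0.52 [654. 277.   0.]
dropper side 0.72 [655. 277.   0.]
jar top 0.58 [732. 141.   0.]
jar side 0.94 [737. 147.   0.]
tonic top 0.54 [ 434. -420.    0.]
14.2667 [573.2 -92.8 124.6] [ 0.24   0.971 -0.002  0.006] [-7.7  2.  24.1] 19.2 [-0.16  0.33 -0.27  0.95 -0.01  0.33]
```

View pics/w6c.png

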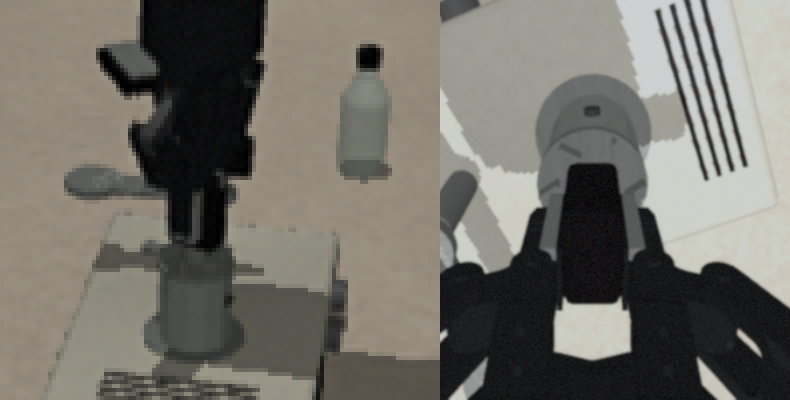

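The side view shows the disc sitting on the hub's top with no gap. With the same depth bias of about 1.3 mm seen on the hub, disc top and grip top match the home height.

```bash
python3 -c "
from h import *
print(r.finish_job())"
```

```text
the job is handed in; nothing more can be done
None
```

The job is handed in, with the rotor fully home in the hub and still gripped and pressed down. It took about 14 s of the 64 s allowed.

- **Cover:** I turned the knob about 1.55 rad. Pictures show the cover pointing along +x, well clear of the hub.
- **Rotor:** I lifted it from the stand by its grip and turned it to the slot, which I measured at about -28° in world yaw. The shaft and key went in with no resistance, so no searching turn was needed.
- **Fully home:** The arm met a hard stop at TCP z 124.7 mm. The upward force at the wrist there was about 23 N, well above the spring's 9.5 N. The disc top read 102.9 mm and the grip top 154.7 mm, against 104 and 156 expected. Both are about 1.3 mm low, like the 1.5 mm seen on the hub top, so I take this as depth bias rather than a gap.
- **Bottles and jar:** Their last positions match the first ones within a few millimetres of detector scatter. In the last check the side-camera detector missed the tonic bottle, but it is visibly standing in that picture and the top camera found it in place.
- **Small side force:** About 8 N of sideways force remains at the wrist while pressing.

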